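# Return the honed carving tools to the graded bench rack

## Task

The four honed carving tools lie mixed up in the pale plywood honing rack. Move them one by one into the dark bench rack so that they lie in order of blade width, the narrowest blade in the narrowest notch on the robot's left and the widest in the widest notch on its right, each lying level in both rails with its blade pointing away from the robot as it does now. Do not let a tool fall on the bench, and leave the slip stone and the wood offcut between the two racks where they are.

Things in the scene. Friction and masses are not known exactly. Their poses are not given: they have to be found in the camera images.
- veiner: carving tool: octagonal pale handle 26 mm across flats, 108 mm long, brass ferrule, steel blade 5 mm thick, 100 mm long: straight 6 mm wide bar, the narrowest blade of the four. Origin on the tool's axis at the ferrule; x to the cutting edge, handle to -x, z up. Grip across the handle at x = -35 mm, bare between the rails; centre of mass 10 to 40 mm behind the origin. 75 g -20/+30%.
- firmer: carving tool: octagonal pale handle 26 mm across flats, 112 mm long, brass ferrule, steel blade 5 mm thick, 100 mm long: 14 mm wide flat blade, cut square at the end. Origin on the tool's axis at the ferrule; x to the cutting edge, handle to -x, z up. Grip across the handle at x = -35 mm, bare between the rails; centre of mass 10 to 40 mm behind the origin. 90 g -20/+30%.
- skew: carving tool: octagonal pale handle 26 mm across flats, 116 mm long, brass ferrule, steel blade 5 mm thick, 100 mm long: 24 mm wide flat blade with a slanting (oblique) cutting edge. Origin on the tool's axis at the ferrule; x to the cutting edge, handle to -x, z up. Grip across the handle at x = -35 mm, bare between the rails; centre of mass 10 to 40 mm behind the origin. 110 g -20/+30%.
- gouge: carving tool: octagonal pale handle 26 mm across flats, 122 mm long, brass ferrule, steel blade 5 mm thick, 100 mm long: 36 mm wide shallow trough with a rounded nose, the widest blade of the four. Origin on the tool's axis at the ferrule; x to the cutting edge, handle to -x, z up. Grip across the handle at x = -35 mm, bare between the rails; centre of mass 10 to 40 mm behind the origin. 130 g -20/+30%.
- honing_rest: pale plywood honing rack, fixed, left or right. Origin on the bench, x away from the robot (yaw to 0.2), y left. Two notched rails along y, 304 mm long, open between: handle rail at x = -85, 20 thick, blade rail at x = 55, 16 thick (mm). Notches at y = 108, 36, -36, -108 mm, 44 wide (handles), 52 (blades). Holds the tools, mixed, one a notch, axis 50 mm over the bench, 72 mm apart.
- bench_rack: dark wood rack, empty, fixed, on the other side; frame, rails and y of notches as honing_rest. Blade notches for the 6, 14, 24, 36 mm blades: 22 mm wide at y = 108 (left), 30 at 36, 40 at -36, 52 at -108. Notch floors / post tops: handle rail 37 / 55 mm, blade rail 47.5 / 63.5 mm over the bench. A tool lies level, blade away, origin at x = 0, z = 50 mm.
- slip_stone: grey sharpening slip stone, 95 x 26 x 10 mm, lying loose on the bench in the gap between the two rests; not to be disturbed. Origin at the centre of its underside, x along its length.
- offcut: small pale wood offcut, 45 x 26 x 18 mm, lying loose on the bench in the gap between the two rests, nearer to the robot than the slip stone; not to be disturbed. Origin at the centre of its underside, x along its length.

How it is judged (in metres and radians):
At the end, for the whole second after the job is handed in: In the bench rack, narrowest notch to widest, lie veiner, firmer, skew, gouge: each within 14 mm of its notch centre in y, 20 mm of x = 0 and 5 mm of 50 mm height, within 0.06 rad of level, top side up within 0.25 rad, at rest and released (y of veiner in the frame of bench_rack between 0.094 and 0.122 m and x of veiner in the frame of bench_rack between -0.02 and 0.02 m and z of veiner in the frame of bench_rack between 0.045 and 0.055 m and angle between veiner's own x axis and vertical between 1.5108 and 1.6308 rad and angle between each of veiner, firmer, skew, gouge's own z axis and vertical below 0.25 rad and linear speed of each of veiner, firmer, skew, gouge below 0.02 m/s and contact force between each of veiner, firmer, skew, gouge and the fingers below 0.2 N and y of firmer in the frame of bench_rack between 0.022 and 0.05 m and x of firmer in the frame of bench_rack between -0.02 and 0.02 m and z of firmer in the frame of bench_rack between 0.045 and 0.055 m and angle between firmer's own x axis and vertical between 1.5108 and 1.6308 rad and y of skew in the frame of bench_rack between -0.05 and -0.022 m and x of skew in the frame of bench_rack between -0.02 and 0.02 m and z of skew in the frame of bench_rack between 0.045 and 0.055 m and angle between skew's own x axis and vertical between 1.5108 and 1.6308 rad and y of gouge in the frame of bench_rack between -0.122 and -0.094 m and x of gouge in the frame of bench_rack between -0.02 and 0.02 m and z of gouge in the frame of bench_rack between 0.045 and 0.055 m and angle between gouge's own x axis and vertical between 1.5108 and 1.6308 rad); the robot touches nothing.
It fails at once if a carving tool falls down on to the bench (height (world z) of any of veiner, firmer, skew, gouge below 0.028 m).
It fails at once if the slip stone is pushed aside by more than 20 mm (distance of slip_stone from where it was at the start of the episode above 0.02 m).
It fails at once if the offcut is pushed aside by more than 20 mm (distance of offcut from where it was at the start of the episode above 0.02 m).
It also fails if it takes over 90 s, if anything falls off the work surface, if the arm or the gripper's body presses on something with over 40 N, if the wrist force passes 120 N, or if a joint passes its speed limit or range.

## Robot

A 7-joint arm with a two-finger parallel gripper is mounted at the origin on the work surface. World frame = base frame: x ahead of the robot, y to its left, z up, the work surface at z = 0. Lengths are in m, angles in degrees, forces in N, time in s.
With the tool pointing down it reaches from about 0.425 to 0.875 m from the base axis. Payload 4.7 kg.
Tool frame: the origin (TCP) lies between the finger pads; the fingertips stand 22 mm ahead of it and the grasp point (between the pads) lies 3 mm ahead of it; z points along the fingers, y is the line along which they close (so a half turn about z gives the same grasp; the last joint's range is limited). The gripper opens to 87 mm and grips with 3 to 60 N. Pads are 19 mm wide; open, the fingers measure 117 mm over their backs; the gripper's body (75 mm by 190 mm) begins 51 mm behind the grasp point.
Start: joints at [65.323, 18.392, -4.016, 83.108, 1.295, 78.541, -3.26], TCP at [0.28, -0.587, 0.245] pointing down, gripper open.
Joint ranges: [-163.93, 163.93], [-17.29, 119.83], [-79.2, 71.16], [3.27, 140.29], [-89.18, 269.18], [5.43, 117.66], [-154.24, 154.24]. Speed limits (degrees/s): [147.25, 147.25, 180, 180, 180, 180, 180].

## Interface

Orientations are given as [roll, pitch, yaw] about the fixed x, y, z axes, in that order (R = Rz(yaw) Ry(pitch) Rx(roll)).
In Python, from cell import env gives the robot as it stands.
- The arm moves only by the tool drive_tool, never from a script. Its argument "moves" is a list of rows, each a list of 3 entries, a list of its own where there are three numbers: the shift along the tool's x, y, z in mm, then the turn, a rotation vector about the tool's x, y, z in rad, then the closure, from 0 (fully open) to 1 (shut). In form: [[[x, y, z], [wx, wy, wz], jaw], ...]. A call has 1 to 12 rows; each row shifts and turns the commanded pose from where the row before left it, along the tool's axes as they then stand; what a row does not reach is not made up. A row lasts 1/12 s, in which the tool goes at most 41.7 mm and 7.16 degrees, less where a joint would pass 70% of its speed; a pose out of reach is approached as far as the arm can. A call with a gripper value outside its range is refused whole. The fingers move at their own pace and stop on an object; "newtons" is the grip in N (left out, the last holds). Time passes only in rows, so rows that do not move let the fingers close. It gives the time, the measured TCP pose, the force, the opening and the grip force at its end, in the units of the state.
- env.get_obs(): the state, without advancing time (a new reading comes with each control period).
- env.read_camera(name): name is "side" or "top" or "wrist"; returns (picture, depth): 384x512x3 uint8, blue, green, red; 384x512 float32, m along the optical axis (not along the pixel's ray), 0 where there is no reading.
- env.get_calibration(name): a dict with "fx", "fy", "cx", "cy" (pixels), "T" (4x4, takes a point from camera to world coordinates). Camera axes: x right, y down, z forward; pixel columns grow to the right and rows downward; lengths in m; the calibration is good to about 2 mm. The wrist camera is an equidistant fisheye: a pixel r from the principal point sees the ray r / f radians off the axis. A picture is of the moment at which its call begins: read the wrist's pose just before it. get_calibration takes no time and is no camera call; for the wrist camera it gives the pose at the moment of the call.
- env.sign_off(): hands the job in; it is judged then, once.
The state is a dict: "time_s": time; "qpos": joint angles; "joint_velocities": joint speeds; "effort": joint torques, N m; "tool_pos": TCP position; "tool_rot": TCP orientation; "force": force on the tool from outside, world axes, zero at the start; "wrist_torque": the same for the moment, N m; "grip_width": finger opening in m; "grasp_force": force on a finger pad.
Only numpy, scipy, OpenCV 4.12 (cv2) and the standard library are available. Lean on these libraries where they do the work, as an engineer would, in place of code of your own. Each camera call takes 0.05 s, during which the arm holds its last target. There are 200 camera calls.

## Working session

There is one attempt and no reset: what is moved stays moved. The work goes in short steps, Python scripts to look and compute and a tool call to move; the robot and the scene stay as the last step left them, time stands still between calls to the robot, and variables do not carry over. Pictures are saved under pics/ and viewed, at most 14 in all, crops included, and the job is handed in when it is done.

Besides the shell and the picture viewer there is one more tool, called after "Call:" in YAML: its name, and indented under it one key for each argument. drive_tool: Moves the arm, as the interface text tells. Its arguments: {"type":"object","properties":{"moves":{"type":"array"},"newtons":{"type":"number"}},"required":["moves"]}

```bash
mkdir -p pics; ls
python3 - <<'E'
from cell import env
import cv2,numpy as np
o=env.get_obs();print({k:np.round(v,3) for k,v in o.items()})
for n in("top","side"):
    p,d=env.read_camera(n);c=env.get_calibration(n);cv2.imwrite(f"pics/{n}0.png",p);np.savez(f"pics/{n}0.npz",p=p,d=d,**c)
    print(n,c["fx"],c["cx"],c["cy"],np.round(c["T"],3))
E
```

```text
pics
{'time_s': np.float64(0.0), 'qpos': array([65.323, 18.439, -4.015, 83.176,  1.297, 78.54 , -3.259]), 'joint_velocities': array([-0.031,  0.075,  0.011,  0.072, -0.038,  0.009, -0.124]), 'effort': array([-0.0000e+00, -4.9129e+01, -4.0400e-01, -3.1253e+01, -6.4000e-02,
        4.4000e-02,  0.0000e+00]), 'tool_pos': array([ 0.279, -0.586,  0.243]), 'tool_rot': array([-1.79891e+02,  8.00000e-03,  2.54870e+01]), 'force': array([-0.059, -0.149, -0.282]), 'wrist_torque': array([ 0.008, -0.028,  0.027]), 'grasp_force': np.float64(0.0), 'grip_width': np.float64(0.087)}
top 433.8182254620088 255.44184076997132 196.16641399567837 [[ 0.005 -0.976  0.219  0.275]
 [-1.    -0.004  0.003 -0.009]
 [-0.002 -0.219 -0.976  1.172]
 [ 0.     0.     0.     1.   ]]
side 369.4352995080536 255.32085884986142 189.28770092207662 [[ 0.994 -0.056  0.092  0.444]
 [-0.108 -0.57   0.815 -0.725]
 [ 0.007 -0.82  -0.572  0.58 ]
 [ 0.     0.     0.     1.   ]]
```

View pics/top0.png

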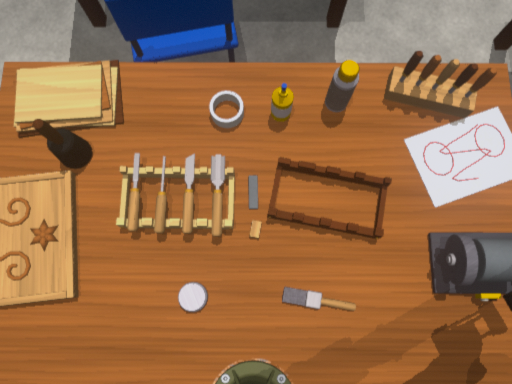

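View pics/side0.png

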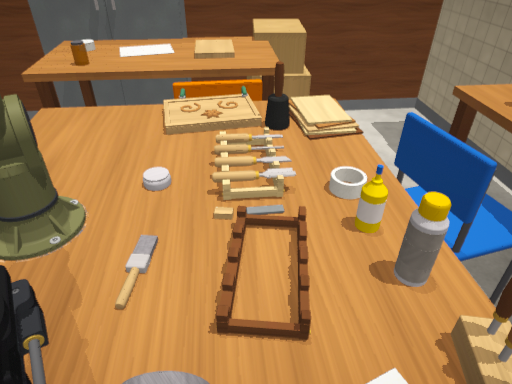

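The top view shows honing rack tools at columns ~135, 162, 188 and 218. They look like firmer, veiner, skew and gouge. The dark rack spans about (270–390, 160–237), the stone is at (253,192) and the offcut at (255,230). Next is an enlarged crop plus a first measurement.

```bash
cat > h.py <<'E'
import numpy as np
def cast(c,uv,z):
    uv=np.atleast_2d(uv).astype(float);T=c["T"]
    r=np.c_[(uv[:,0]-c["cx"])/c["fx"],(uv[:,1]-c["cy"])/c["fy"],np.ones(len(uv))]@T[:3,:3].T
    return T[:3,3]+r*((z-T[2,3])/r[:,2])[:,None]
def cloud(c,d):
    v,u=np.mgrid[:384,:512];P=np.stack([(u-c["cx"])/c["fx"]*d,(v-c["cy"])/c["fy"]*d,d],-1)
    return P@c["T"][:3,:3].T+c["T"][:3,3]
E
python3 - <<'E'
import numpy as np,cv2
from h import *
f=np.load("pics/top0.npz");p,d=f["p"],f["d"]
cv2.imwrite("pics/crop0.png",cv2.resize(p[145:245,110:400],None,fx=2.75,fy=2.75,interpolation=cv2.INTER_CUBIC))
P=cloud(f,d)
hsv=cv2.cvtColor(p,cv2.COLOR_BGR2HSV)
for uv in [(134,220),(135,175),(188,215),(217,215),(253,192),(255,230),(130,168),(285,163),(340,176),(384,233),(275,214)]:
    print(uv,hsv[uv[1],uv[0]],np.round(P[uv[1],uv[0]],3))
# blades: low saturation above bench in rack; dark rack: low value, above the bench
for nm,m in (("steel",(hsv[...,1]<70)),("dark",(hsv[...,2]<105)&(hsv[...,1]>100)),("wood",(hsv[...,1]>=70)&(hsv[...,2]>170)&(hsv[...,1]<170))):
    m=m.copy();b=np.zeros_like(m);b[145:245,110:400]=1;m&=b
    n,l,s,ce=cv2.connectedComponentsWithStats(m.astype(np.uint8))
    for i in range(1,n):
        if s[i,4]>20:
            z=np.median(P[l==i][:,2]);pts=np.argwhere(l==i)[:,::-1].astype(np.float32)
            w=cast(f,pts,.05 if nm!="dark" else .06)[:,:2].astype(np.float32)
            r=cv2.minAreaRect(w);print(nm,s[i],np.round(ce[i],1),"z",round(z,3),np.round(r[0],4),np.round(r[1],4),round(r[2],1))
E
```

```text
(134, 220) [ 16 139 183] [0.46  0.309 0.064]
(135, 175) [  3  12 189] [0.584 0.318 0.052]
(188, 215) [ 16 138 201] [0.474 0.17  0.062]
(217, 215) [ 16 136 207] [0.473 0.094 0.068]
(253, 192) [120   4 126] [0.548 0.002 0.011]
(255, 230) [ 17 136 221] [ 0.441 -0.004  0.019]
(130, 168) [ 22 110 221] [0.604 0.334 0.049]
(285, 163) [ 11 171  91] [ 0.615 -0.083  0.065]
(340, 176) [ 13 188  65] [ 0.585 -0.232  0.045]
(384, 233) [ 13 180 173] [ 0.438 -0.354 -0.001]
(275, 214) [ 12 178 106] [ 0.478 -0.056  0.058]
steel [132 153   8  35 181] [135.7 169.5] z 0.053 [0.5987 0.3188] [0.0952 0.0165] 1.1
steel [184 154  11  35 277] [189.4 170.5] z 0.054 [0.5962 0.1743] [0.0947 0.0268] 2.0
steel [210 155  15  34 417] [217.4 170.1] z 0.054 [0.5953 0.0989] [0.0922 0.0375] 1.2
steel [161 157   4  34  91] [162.7 174.5] z 0.053 [0.5892 0.2452] [0.0919 0.008 ] 2.9
steel [249 175   9  34 291] [252.9 192.3] z 0.011 [0.5405 0.0019] [0.0902 0.0214] 0.5
dark [ 267  161  124   81 1722] [334.5 196.1] z 0.034 [ 0.5183 -0.1972] [0.3009 0.177 ] 78.6
dark [139 173  22  17 113] [147.2 177.5] z 0.019 [0.5753 0.2826] [0
[... 1885 characters left out ...]
221 0.1024] 87.5
wood [181 192  11  40 288] [186.8 211.7] z 0.063 [0.486 0.178] [0.0236 0.1049] 88.1
wood [213 192   8  43 271] [216.5 213.2] z 0.063 [0.4822 0.0975] [0.0171 0.1124] 88.5
wood [153 194  11  37 220] [158.9 212.5] z 0.063 [0.4842 0.25  ] [0.0201 0.0969] 84.9
wood [139 217  13   9 100] [145.2 220.8] z 0.055 [0.46   0.2844] [0.0209 0.0315] 3.6
wood [166 217  14  10 107] [172.4 221.7] z 0.055 [0.4583 0.2122] [0.0209 0.0353] 6.0
wood [193 218  14   9 111] [199.6 221.8] z 0.054 [0.4577 0.1415] [0.0211 0.0341] 1.7
wood [208 219   4   8  32] [209.5 222.5] z 0.037 [0.4563 0.1153] [0.0187 0.0079] 1.6
wood [250 219  12  19 166] [255.2 228.1] z 0.019 [ 0.4422 -0.0034] [0.0266 0.0454] 80.8
```

View pics/crop0.png

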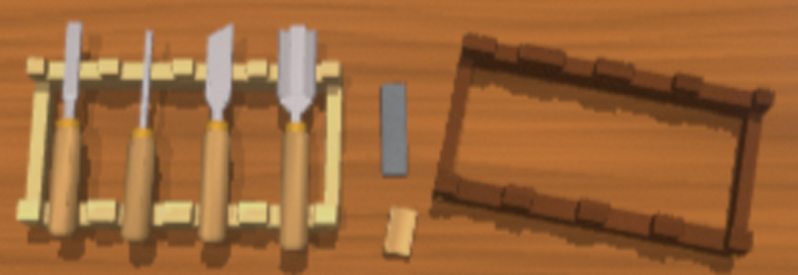

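The crop confirms the order from the left: firmer, veiner, skew (slanted tip), gouge. The dark rack is turned by about -11°. Now the precise poses.

```bash
cat >> h.py <<'E'
def go(o,x,y,z,yaw):
    "shift (mm, tool axes now) and turn wz (rad) from measured pose to target"
    from scipy.spatial.transform import Rotation as Ro
    R=Ro.from_euler("xyz",o["tool_rot"],degrees=True)
    s=R.inv().apply((np.array([x,y,z])-o["tool_pos"])*1000)
    e=(Ro.from_euler("xyz",[180,0,yaw],degrees=True));w=(R.inv()*e).as_rotvec()
    return np.round(s,1),np.round(w,3)
E
python3 - <<'E'
import numpy as np,cv2
from h import *
from cell import env
f=np.load("pics/top0.npz");p,d=f["p"],f["d"];P=cloud(f,d)
hsv=cv2.cvtColor(p,cv2.COLOR_BGR2HSV);B=np.zeros((384,512),bool);B[145:245,110:400]=1
st=(hsv[...,1]<70)&B
for nm,u0,u1 in(("firmer",125,146),("veiner",151,172),("skew",179,200),("gouge",206,227)):
    c=np.zeros_like(B);c[:,u0:u1]=1
    v,u=np.nonzero(st&c);wb=cast(f,np.c_[u,v],.0525)
    v,u=np.nonzero(c&B&(P[...,2]>.0575)&(P[...,0]<.535)&(hsv[...,1]>70));wh=cast(f,np.c_[u,v],.060)
    q=[]
    for w in(wb,wh): # midline per x slab
        for x in np.arange(.42,.66,.01):
            k=w[(w[:,0]>x)&(w[:,0]<=x+.01),1]
            if len(k)>2:q.append((x+.005,(k.min()+k.max())/2))
    q=np.array(q);a,b=np.polyfit(q[:,0],q[:,1],1)
    print(nm,"yaw",round(np.degrees(a),2),"tip",wb[:,0].max().round(4),"handle end",wh[:,0].min().round(4),"ferr y@.545",round(a*.545+b,4),"grip y@.51",round(a*.51+b,4),"res",np.abs(q[:,1]-a*q[:,0]-b).max().round(4))
dk=(hsv[...,2]<115)&(hsv[...,1]>100)&(P[...,2]>.028);dk[:,:262]=0;dk&=B
X=P[dk];xy=X[:,:2].astype(np.float32)
r=cv2.minAreaRect(xy);print("dark rect",r,len(X))
yaw=-np.radians(90-r[2]) if r[1][0]>r[1][1] and 0 else np.radians(r[2]-90)
R=np.array([[np.cos(yaw),-np.sin(yaw)],[np.sin(yaw),np.cos(yaw)]]);L=(xy-r[0])@R
for z0,z1 in((.049,.059),(.059,.07)):
    k=(X[:,2]>z0)&(X[:,2]<z1);print(z0,k.sum());h=L[k]
    for s in(-1,1):
        g=h[h[:,0]*s>.04]
        if len(g)>10:print(s,"x",np.percentile(g[:,0],[2,50,98]).round(4),"y",g[:,1].min().round(4),g[:,1].max().round(4),"slope",np.polyfit(g[:,1],g[:,0],1)[0].round(4), np.histogram(g[:,1],bins=np.arange(-.16,.17,.01))[0])
print("yawdeg",np.degrees(yaw),go(env.get_obs(),.51,.10,.2,0))
E
```

```text
firmer yaw 2.04 tip 0.6454 handle end 0.4342 ferr y@.545 0.3154 grip y@.51 0.3142 res 0.0085
veiner yaw 0.28 tip 0.6343 handle end 0.4293 ferr y@.545 0.2437 grip y@.51 0.2435 res 0.0067
skew yaw 0.99 tip 0.6431 handle end 0.4115 ferr y@.545 0.1718 grip y@.51 0.1712 res 0.0076
gouge yaw 0.96 tip 0.6406 handle end 0.4222 ferr y@.545 0.0973 grip y@.51 0.0967 res 0.01
dark rect ((0.42674383521080017, -0.18031668663024902), (0.3025408685207367, 0.3619774281978607), 79.20931243896484) 1873
0.049 475
1 x [0.0408 0.1663 0.1779] y -0.1511 0.1502 slope -0.0655 [ 1  4 15  6  3  5 10  6  4  4 11  5  6  5  4  3  5  5  6  6  7  3  4  2
  4  8  5  5  4  7  9  1]
0.059 328
1 x [0.1645 0.1708 0.1791] y -0.1504 0.1502 slope -0.0066 [ 3 21 12  0  0  0  0  3 21 23  9  0  0  0 14 22 18 24  1  0  0 21 21 20
 22 12  0  3 12 12 10  1]
yawdeg -10.790687561035156 (array([ 503.5, -520.3,   44.4]), array([-0.002,  0.   ,  0.445]))
```

Call:
drive_tool:
  moves:
    - [[0,0,0],[0,0,0.11],0.42]
    - [[0,0,0],[0,0,0.11],0.42]
    - [[0,0,0],[0,0,0.11],0.42]
    - [[0,0,0],[0,0,0.11],0.42]
    - [[11,-34,2],[0,0,0],0.42]
    - [[11,-34,2],[0,0,0],0.42]
    - [[11,-34,2],[0,0,0],0.42]
    - [[11,-34,2],[0,0,0],0.42]
    - [[11,-34,2],[0,0,0],0.42]
    - [[11,-34,2],[0,0,0],0.42]
    - [[11,-34,2],[0,0,0],0.42]
    - [[11,-34,2],[0,0,0],0.42]
  newtons: 25

```text
time_s: 1.1
tool_pos: [0.3663, -0.3125, 0.2281]
tool_rot: [-180.0, 0.0, 0.3]
force: [0.7, -0.3, 0.7]
grip_width: 0.0504
grasp_force: 0.0
```

Call:
drive_tool:
  moves:
    - [[11,-34,2],[0,0,0],0.42]
    - [[11,-34,2],[0,0,0],0.42]
    - [[11,-34,2],[0,0,0],0.42]
    - [[11,-34,2],[0,0,0],0.42]
    - [[11,-34,2],[0,0,0],0.42]
    - [[11,-34,2],[0,0,0],0.42]
    - [[11,-34,2],[0,0,0],0.42]
    - [[11,-34,2],[0,0,0],0.42]
    - [[11,-34,2],[0,0,0],0.42]
    - [[11,-34,2],[0,0,0],0.42]
    - [[0,0,0],[0,0,0],0.42]
    - [[0,0,0],[0,0,0],0.42]

```text
time_s: 2.1
tool_pos: [0.4745, 0.0284, 0.2082]
tool_rot: [-180.0, 0.1, 0.6]
force: [-0.9, -1.1, -0.3]
grip_width: 0.0505
grasp_force: 0.0
```

Call:
drive_tool:
  moves:
    - [[11,-23,2],[0,0,0],0.42]
    - [[11,-23,2],[0,0,0],0.42]
    - [[10,-23,2],[0,0,0],0.42]
    - [[0,0,0],[0,0,0],0.42]
    - [[0,0,0],[0,0,0],0.42]

```text
time_s: 2.52
tool_pos: [0.5061, 0.095, 0.202]
tool_rot: [180.0, 0.1, 0.3]
force: [0.8, 0.1, -0.1]
grip_width: 0.0503
grasp_force: 0.0
```

Run:
```python
from cell import env
import cv2,numpy as np
o=env.get_obs();c=env.get_calibration("wrist");p,d=env.read_camera("wrist");cv2.imwrite("pics/w1.png",p);np.savez("pics/w1.npz",p=p,d=d,**c)
print(o["tool_pos"],o["tool_rot"],c["fx"],c["cx"],c["cy"],np.round(c["T"],3))
```

```text
[0.50614252 0.09497912 0.20200004] [1.79987027e+02 7.93344903e-02 3.25754291e-01] 297.3186396354542 256.4459026653982 193.4261986099735 [[ 0.006 -0.963 -0.269  0.58 ]
 [-1.    -0.005 -0.002  0.095]
 [ 0.     0.269 -0.963  0.342]
 [ 0.     0.     0.     1.   ]]
```

View pics/w1.png

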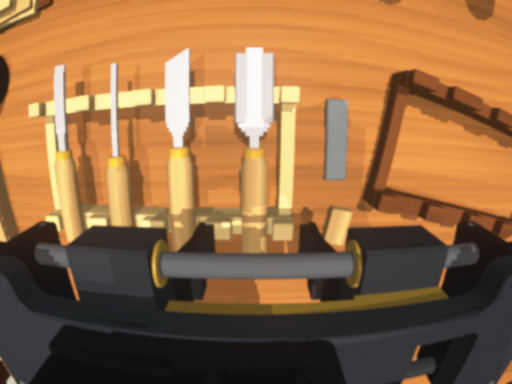

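The wrist view shows the gouge handle (u≈254) centred between the fingers and its ferrule at (254,152), about x=0.542. That agrees with the top-view estimate, so I go down and grip.

Call:
drive_tool:
  moves:
    - [[0,-1.5,30],[0,0,0],0.42]
    - [[0,0,30],[0,0,0],0.42]
    - [[0,0,30],[0,0,0],0.42]
    - [[0,0,30],[0,0,0],0.42]
    - [[0,0,17],[0,0,0],0.42]
    - [[0,0,12],[0,0,0],0.42]
    - [[0,0,0],[0,0,0],0.42]
    - [[0,0,0],[0,0,0],0.8]
    - [[0,0,0],[0,0,0],0.8]
    - [[0,0,0],[0,0,0],0.8]
    - [[0,0,0],[0,0,0],0.8]
    - [[0,0,0],[0,0,0],0.8]
  newtons: 25

```text
time_s: 3.57
tool_pos: [0.5065, 0.0966, 0.0538]
tool_rot: [180.0, -0.0, 0.3]
force: [-0.8, 0.5, 0.9]
grip_width: 0.0255
grasp_force: 25.0
```

Call:
drive_tool:
  moves:
    - [[0,0,-10],[0,0,0],0.8]
    - [[0,0,-20],[0,0,0],0.8]
    - [[0,0,-25],[0,0,0],0.8]
    - [[0,0,-25],[0,0,0],0.8]
    - [[0,0,-20],[0,0,0],0.8]
    - [[0,0,0],[0,0,0],0.8]

```text
time_s: 4.07
tool_pos: [0.509, 0.0976, 0.1583]
tool_rot: [-180.0, -0.4, 0.3]
force: [0.7, -0.2, -0.9]
grip_width: 0.0258
grasp_force: 25.0
```

Call:
drive_tool:
  moves:
    - [[-1.5,15,0],[0,0,0],0.8]
    - [[-1.5,25,0],[0,0,0],0.8]
    - [[-1.5,35,0],[0,0,0],0.8]
    - [[-1.5,35,0],[0,0,0],0.8]
    - [[-1.5,35,0],[0,0,0],0.8]
    - [[-1.5,35,0],[0,0,0],0.8]
    - [[-1.5,35,0],[0,0,0],0.8]
    - [[-1.5,35,0],[0,0,0],0.8]
    - [[-1.5,35,0],[0,0,0],0.8]
    - [[-1.5,35,0],[0,0,0],0.8]
    - [[-1.5,35,0],[0,0,0],0.8]
    - [[-1.5,25,0],[0,0,0],0.8]

```text
time_s: 5.07
tool_pos: [0.4886, -0.2869, 0.1525]
tool_rot: [180.0, 0.1, 0.1]
force: [0.2, 0.3, -1.2]
grip_width: 0.0257
grasp_force: 25.0
```

Call:
drive_tool:
  moves:
    - [[-1,18,0],[0,0,0],0.8]
    - [[0,0,0],[0,0,0.07],0.8]
    - [[0,0,0],[0,0,0.07],0.8]
    - [[0,0,0],[0,0,0.05],0.8]
    - [[0,0,0],[0,0,0],0.8]
    - [[0,0,0],[0,0,0],0.8]

```text
time_s: 5.57
tool_pos: [0.4888, -0.3009, 0.1528]
tool_rot: [-180.0, 0.1, -10.5]
force: [0.9, 0.1, -2.2]
grip_width: 0.0253
grasp_force: 25.0
```

Run:
```python
from cell import env
import cv2,numpy as np
from h import go
o=env.get_obs();print(go(o,.487,-.3022,.154,-10.5),o["tool_pos"],o["tool_rot"],o["grip_width"],o["force"],o["wrist_torque"])
c=env.get_calibration("wrist");p,d=env.read_camera("wrist");cv2.imwrite("pics/w2.png",p);np.savez("pics/w2.npz",p=p,d=d,**c)
```

```text
(array([-1.6,  1.6, -1.2]), array([-0.   ,  0.001, -0.   ])) [ 0.48883366 -0.30090197  0.15276939] [-1.79975608e+02  7.78709064e-02 -1.05081652e+01] 0.025307564345784177 [ 0.9040535   0.09763187 -2.18664307] [ 0.04246118  0.08924479 -0.01335884]
```

View pics/w2.png

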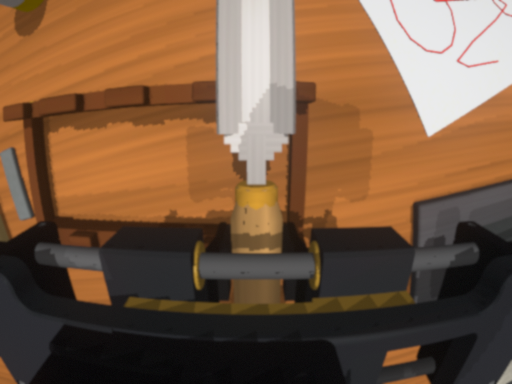

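The wrist view shows the gouge above the right end of the rack. The outer post's end at (315,90) casts to about 45 mm right of the grip, against 44 expected. Lowering.

Call:
drive_tool:
  moves:
    - [[-1.5,1.5,15],[0,0,0],0.8]
    - [[0,0,25],[0,0,0],0.8]
    - [[0,0,25],[0,0,0],0.8]
    - [[0,0,15],[0,0,0],0.8]
    - [[0,0,8],[0,0,0],0.8]
    - [[0,0,5],[0,0,0],0.8]
    - [[0,0,3],[0,0,0],0.8]
    - [[0,0,2],[0,0,0],0.8]
    - [[0,0,0],[0,0,0],0.8]

```text
time_s: 6.37
tool_pos: [0.4881, -0.3027, 0.0562]
tool_rot: [180.0, -0.1, -10.6]
force: [0.1, -0.1, -0.2]
grip_width: 0.0258
grasp_force: 25.0
```

Call:
drive_tool:
  moves:
    - [[0,0,1],[0,0,0],0.8]
    - [[0,0,1],[0,0,0],0.8]
    - [[0,0,0],[0,0,0],0.8]
    - [[0,0,0],[0,0,0],0.42]
    - [[0,0,0],[0,0,0],0.42]
    - [[0,0,0],[0,0,0],0.42]
    - [[0,0,0],[0,0,0],0.42]
    - [[0,0,-15],[0,0,0],0.42]
    - [[0,0,-30],[0,0,0],0.42]
    - [[0,0,-30],[0,0,0],0.42]
    - [[0,0,-30],[0,0,0],0.42]
    - [[0,0,0],[0,0,0],0.42]

```text
time_s: 7.37
tool_pos: [0.4911, -0.3043, 0.1655]
tool_rot: [179.7, -0.6, -10.6]
force: [0.7, -0.9, 0.5]
grip_width: 0.0505
grasp_force: 0.0
```

Run:
```python
from cell import env
import cv2,numpy as np
from h import go
o=env.get_obs();print(go(o,.508,.172,.154,1),o["tool_pos"],o["tool_rot"],o["grip_width"])
a,_=env.read_camera("wrist");b,_=env.read_camera("top")
cv2.imwrite("pics/w3.png",np.vstack([a[:260],cv2.resize(b[145:245,200:400],(512,256),interpolation=cv2.INTER_CUBIC)]))
```

```text
(array([ -71.2, -471.3,    8.6]), array([ 0.006, -0.01 , -0.203])) [ 0.49111534 -0.30428399  0.16546399] [179.73681497  -0.5989453  -10.60610212] 0.05050017802334737
```

View pics/w3.png

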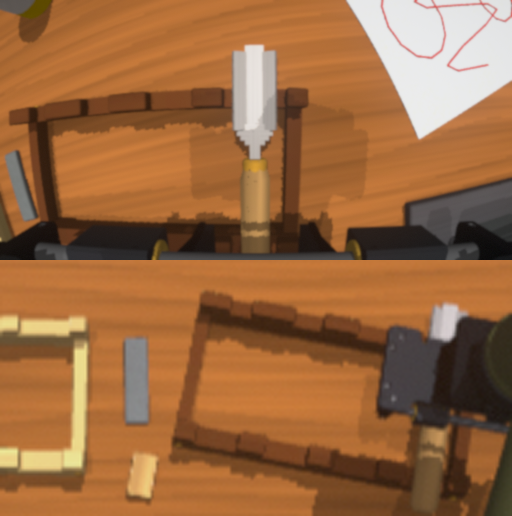

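The gouge lies in the widest notch, released. Next the skew.

Call:
drive_tool:
  moves:
    - [[0,0,0],[0,0,-0.1],0.42]
    - [[0,0,0],[0,0,-0.1],0.42]
    - [[1,-20,0],[0,0,0],0.42]
    - [[1.5,-35,0],[0,0,0],0.42]
    - [[1.5,-35,0],[0,0,0],0.42]
    - [[1.5,-35,0],[0,0,0],0.42]
    - [[1.5,-35,0],[0,0,0],0.42]
    - [[1.5,-35,0],[0,0,0],0.42]
    - [[1.5,-35,0],[0,0,0],0.42]
    - [[1.5,-35,0],[0,0,0],0.42]
    - [[1.5,-35,0],[0,0,0],0.42]
    - [[1.5,-35,0],[0,0,0],0.42]

```text
time_s: 8.47
tool_pos: [0.4958, 0.0342, 0.1572]
tool_rot: [180.0, 0.1, 0.8]
force: [0.9, -0.2, 0.5]
grip_width: 0.05
grasp_force: 0.0
```

Call:
drive_tool:
  moves:
    - [[1.5,-35,0],[0,0,0],0.42]
    - [[1.5,-35,0],[0,0,0],0.42]
    - [[1,-35,0],[0,0,0],0.42]
    - [[1,-35,0],[0,0,0],0.42]
    - [[0,0,0],[0,0,0],0.42]
    - [[0,0,0],[0,0,0],0.42]
    - [[0,0,0],[0,0,0],0.42]

```text
time_s: 9.05
tool_pos: [0.4993, 0.1719, 0.1573]
tool_rot: [179.9, 0.1, 0.9]
force: [0.7, -0.1, -0.5]
grip_width: 0.0505
grasp_force: 0.0
```

```bash
cat >> h.py <<'E'
def wcast(c,uv,z):
    a=np.array([(uv[0]-c["cx"])/c["fx"],(uv[1]-c["cy"])/c["fy"]]);r=np.hypot(*a);T=c["T"]
    d=T[:3,:3]@np.r_[a*np.sin(r)/r,np.cos(r)];return T[:3,3]+d*(z-T[2,3])/d[2]
def ferr(env):
    "brass ferrules seen by the wrist camera, at z=0.055"
    import cv2
    c=env.get_calibration("wrist");p,_=env.read_camera("wrist");h=cv2.cvtColor(p,cv2.COLOR_BGR2HSV)
    m=cv2.inRange(h,(18,170,150),(28,255,255));m[230:]=0
    n,l,s,ce=cv2.connectedComponentsWithStats(m)
    for i in range(1,n):
        if s[i,4]>40:print("ferrule",np.round(ce[i]),s[i,4],np.round(wcast(c,ce[i],.055),4))
    return p
E
python3 - <<'E'
from cell import env
import cv2
from h import *
o=env.get_obs();print(go(o,.508,.172,.0538,1),o["tool_pos"],o["tool_rot"])
p=ferr(env)
E
```

```text
(array([ 8.900e+00, -1.000e-01,  1.034e+02]), array([ 0.001,  0.002, -0.003])) [0.4993422  0.17186249 0.15726741] [1.79938560e+02 1.29381273e-01 8.56629770e-01]
ferrule [ 98. 150.] 176 [0.5439 0.3154 0.055 ]
ferrule [255. 150.] 249 [0.5421 0.1734 0.055 ]
ferrule [172. 159.] 240 [0.5347 0.2434 0.055 ]
```

Ferrules found at skew (0.542, 0.173), veiner (0.535, 0.243) and firmer (0.544, 0.315).

Call:
drive_tool:
  moves:
    - [[8,-1,15],[0,0,0],0.42]
    - [[0,0,25],[0,0,0],0.42]
    - [[0,0,25],[0,0,0],0.42]
    - [[0,0,20],[0,0,0],0.42]
    - [[0,0,18],[0,0,0],0.42]
    - [[0,0,0],[0,0,0],0.42]
    - [[0,0,0],[0,0,0],0.8]
    - [[0,0,0],[0,0,0],0.8]
    - [[0,0,0],[0,0,0],0.8]
    - [[0,0,0],[0,0,0],0.8]
    - [[0,0,0],[0,0,0],0.8]

```text
time_s: 10.02
tool_pos: [0.5088, 0.174, 0.0566]
tool_rot: [-180.0, -0.1, 0.8]
force: [-0.9, -0.8, 3.4]
grip_width: 0.026
grasp_force: 25.0
```

Call:
drive_tool:
  moves:
    - [[0,0,-10],[0,0,0],0.8]
    - [[0,0,-20],[0,0,0],0.8]
    - [[0,0,-25],[0,0,0],0.8]
    - [[0,0,-25],[0,0,0],0.8]
    - [[0,0,-20],[0,0,0],0.8]
    - [[0,0,0],[0,0,0],0.8]

```text
time_s: 10.52
tool_pos: [0.5105, 0.1752, 0.1606]
tool_rot: [-179.9, -0.5, 0.9]
force: [1.2, 0.2, -1.0]
grip_width: 0.0258
grasp_force: 24.9
```

Call:
drive_tool:
  moves:
    - [[-1,15,0],[0,0,0],0.8]
    - [[-1,25,0],[0,0,0],0.8]
    - [[-1,35,0],[0,0,0],0.8]
    - [[-1,35,0],[0,0,0],0.8]
    - [[-1,35,0],[0,0,0],0.8]
    - [[-1,35,0],[0,0,0],0.8]
    - [[-1,35,0],[0,0,0],0.8]
    - [[-1,35,0],[0,0,0],0.8]
    - [[-1,35,0],[0,0,0],0.8]
    - [[-1,35,0],[0,0,0],0.8]
    - [[-1,35,0],[0,0,0],0.8]
    - [[-1,30,0],[0,0,0],0.8]

```text
time_s: 11.52
tool_pos: [0.5006, -0.2138, 0.1549]
tool_rot: [180.0, 0.1, 0.8]
force: [0.6, -0.4, -1.9]
grip_width: 0.0252
grasp_force: 24.9
```

Call:
drive_tool:
  moves:
    - [[-2,19,0],[0,0,0],0.8]
    - [[0,0,0],[0,0,0.07],0.8]
    - [[0,0,0],[0,0,0.07],0.8]
    - [[0,0,0],[0,0,0.06],0.8]
    - [[0,0,0],[0,0,0],0.8]
    - [[0,0,0],[0,0,0],0.8]

```text
time_s: 12.02
tool_pos: [0.4996, -0.23, 0.155]
tool_rot: [-180.0, 0.1, -10.5]
force: [0.5, 0.3, -1.3]
grip_width: 0.0254
grasp_force: 24.9
```

Run:
```python
from cell import env
import cv2
from h import *
o=env.get_obs();print(go(o,.5001,-.2314,.0566,-10.5),o["tool_pos"],o["tool_rot"],o["force"])
p=ferr(env);cv2.imwrite("pics/w4.png",p)
```

```text
(array([ 0.9,  1.3, 98.4]), array([-0.   ,  0.001,  0.   ])) [ 0.49955948 -0.22996144  0.15498363] [-1.79986879e+02  6.06112509e-02 -1.04940440e+01] [ 0.52954837  0.27633904 -1.33699346]
ferrule [345. 160.] 209 [ 0.5212 -0.3097  0.055 ]
ferrule [258. 197.] 680 [ 0.5034 -0.2321  0.055 ]
```

View pics/w4.png

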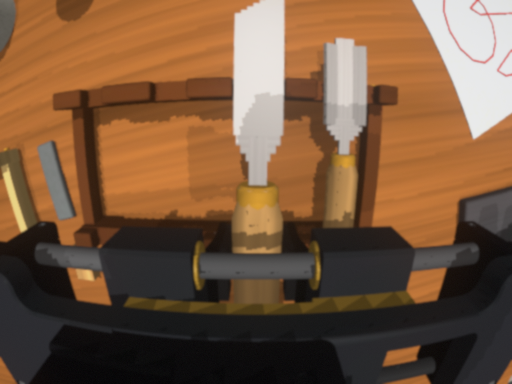

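The picture shows the skew over the third notch (blade at u≈258) and the gouge seated. The gouge ferrule casts to rack frame (0, -0.109). Lowering the skew.

Call:
drive_tool:
  moves:
    - [[1,1,15],[0,0,0],0.8]
    - [[0,0,25],[0,0,0],0.8]
    - [[0,0,25],[0,0,0],0.8]
    - [[0,0,15],[0,0,0],0.8]
    - [[0,0,8],[0,0,0],0.8]
    - [[0,0,5],[0,0,0],0.8]
    - [[0,0,3],[0,0,0],0.8]
    - [[0,0,1],[0,0,0],0.8]
    - [[0,0,0],[0,0,0],0.8]

```text
time_s: 12.82
tool_pos: [0.5014, -0.2317, 0.0593]
tool_rot: [180.0, -0.1, -10.6]
force: [0.4, 0.1, -1.8]
grip_width: 0.0259
grasp_force: 24.9
```

Call:
drive_tool:
  moves:
    - [[0,0,1],[0,0,0],0.8]
    - [[0,0,1],[0,0,0],0.8]
    - [[0,0,0],[0,0,0],0.8]
    - [[0,0,0],[0,0,0],0.8]

```text
time_s: 13.15
tool_pos: [0.5009, -0.2315, 0.0568]
tool_rot: [180.0, -0.0, -10.6]
force: [0.2, -0.7, -0.9]
grip_width: 0.0261
grasp_force: 24.9
```

Call:
drive_tool:
  moves:
    - [[0,0,1],[0,0,0],0.8]
    - [[0,0,0],[0,0,0],0.8]
    - [[0,0,0],[0,0,0],0.42]
    - [[0,0,0],[0,0,0],0.42]
    - [[0,0,0],[0,0,0],0.42]
    - [[0,0,0],[0,0,0],0.42]
    - [[0,0,-15],[0,0,0],0.42]
    - [[0,0,-30],[0,0,0],0.42]
    - [[0,0,-30],[0,0,0],0.42]
    - [[0,0,-25],[0,0,0],0.42]
    - [[0,0,0],[0,0,-0.09],0.42]
    - [[0,0,0],[0,0,-0.095],0.42]

```text
time_s: 14.15
tool_pos: [0.5021, -0.232, 0.1578]
tool_rot: [179.9, -0.2, 0.2]
force: [-1.5, 0.4, -0.3]
grip_width: 0.0508
grasp_force: 0.0
```

Call:
drive_tool:
  moves:
    - [[0,-20,0],[0,0,0],0.42]
    - [[0,-35,0],[0,0,0],0.42]
    - [[0,-35,0],[0,0,0],0.42]
    - [[0,-35,0],[0,0,0],0.42]
    - [[0,-35,0],[0,0,0],0.42]
    - [[0,-35,0],[0,0,0],0.42]
    - [[0,-35,0],[0,0,0],0.42]
    - [[0,-35,0],[0,0,0],0.42]
    - [[0,-35,0],[0,0,0],0.42]
    - [[0,-35,0],[0,0,0],0.42]
    - [[0,-35,0],[0,0,0],0.42]
    - [[0,-35,0],[0,0,0],0.42]

```text
time_s: 15.15
tool_pos: [0.5007, 0.1751, 0.1557]
tool_rot: [180.0, -0.0, -0.0]
force: [0.0, 1.8, -0.9]
grip_width: 0.0508
grasp_force: 0.0
```

Call:
drive_tool:
  moves:
    - [[0,-35,0],[0,0,0],0.42]
    - [[0,-35,0],[0,0,0],0.42]
    - [[0,0,0],[0,0,0],0.42]
    - [[0,0,0],[0,0,0],0.42]
    - [[0,0,0],[0,0,0],0.42]

```text
time_s: 15.57
tool_pos: [0.5009, 0.2429, 0.1551]
tool_rot: [179.9, 0.0, -0.0]
force: [0.2, 0.3, -0.0]
grip_width: 0.0504
grasp_force: 0.0
```

Run:
```python
from cell import env
import cv2
from h import *
o=env.get_obs();print(go(o,.4995,.2434,.0538,.5),o["tool_pos"],o["tool_rot"],o["force"])
p=ferr(env)
a,_=env.read_camera("top")
cv2.imwrite("pics/w5.png",np.vstack([p[:260],cv2.resize(a[145:245,200:400],(512,256),interpolation=cv2.INTER_CUBIC)]))
```

```text
(array([ -1.3,  -0.6, 101.4]), array([ 0.001,  0.001, -0.009])) [0.50088298 0.24287356 0.15514995] [ 1.79945819e+02  2.88059828e-02 -9.56318714e-03] [ 0.17276942  0.28878805 -0.00952661]
ferrule [169. 152.] 232 [0.544  0.3158 0.055 ]
ferrule [254. 162.] 264 [0.5346 0.2446 0.055 ]
```

View pics/w5.png

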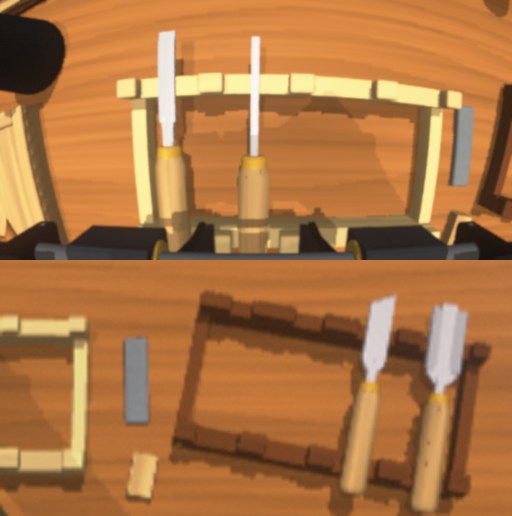

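Both placed tools lie in their notches, and the veiner (u≈254) is centred between the fingers.

Call:
drive_tool:
  moves:
    - [[-1,-1.5,15],[0,0,0],0.42]
    - [[0,0,25],[0,0,0],0.42]
    - [[0,0,25],[0,0,0],0.42]
    - [[0,0,20],[0,0,0],0.42]
    - [[0,0,17],[0,0,0],0.42]
    - [[0,0,0],[0,0,0],0.42]
    - [[0,0,0],[0,0,0],0.8]
    - [[0,0,0],[0,0,0],0.8]
    - [[0,0,0],[0,0,0],0.8]
    - [[0,0,0],[0,0,0],0.8]
    - [[0,0,0],[0,0,0],0.8]

```text
time_s: 16.58
tool_pos: [0.5006, 0.2453, 0.0546]
tool_rot: [-180.0, -0.1, -0.0]
force: [-0.9, -0.6, 3.7]
grip_width: 0.0258
grasp_force: 25.0
```

Call:
drive_tool:
  moves:
    - [[0,0,-10],[0,0,0],0.8]
    - [[0,0,-20],[0,0,0],0.8]
    - [[0,0,-25],[0,0,0],0.8]
    - [[0,0,-25],[0,0,0],0.8]
    - [[0,0,-20],[0,0,0],0.8]
    - [[0,0,0],[0,0,0],0.8]

```text
time_s: 17.08
tool_pos: [0.5022, 0.2468, 0.1588]
tool_rot: [-179.9, -0.4, 0.0]
force: [0.8, 1.4, -0.8]
grip_width: 0.0258
grasp_force: 25.0
```

Call:
drive_tool:
  moves:
    - [[2,15,0],[0,0,0],0.8]
    - [[2,25,0],[0,0,0],0.8]
    - [[3,35,0],[0,0,0],0.8]
    - [[3,35,0],[0,0,0],0.8]
    - [[3,35,0],[0,0,0],0.8]
    - [[3,35,0],[0,0,0],0.8]
    - [[3,35,0],[0,0,0],0.8]
    - [[3,35,0],[0,0,0],0.8]
    - [[2,35,0],[0,0,0],0.8]
    - [[2,30,0],[0,0,0],0.8]
    - [[1,19,0],[0,0,0],0.8]
    - [[0,0,0],[0,0,0.06],0.8]

```text
time_s: 18.08
tool_pos: [0.5261, -0.0952, 0.1531]
tool_rot: [179.9, 0.0, -3.9]
force: [-0.3, -0.6, -1.5]
grip_width: 0.0256
grasp_force: 25.0
```

Call:
drive_tool:
  moves:
    - [[0,0,0],[0,0,0.065],0.8]
    - [[0,0,0],[0,0,0.06],0.8]
    - [[0,0,0],[0,0,0],0.8]
    - [[0,0,0],[0,0,0],0.8]
    - [[0,0,0],[0,0,0],0.8]

```text
time_s: 18.5
tool_pos: [0.5266, -0.0887, 0.1535]
tool_rot: [180.0, 0.0, -10.5]
force: [-0.0, 0.4, -1.1]
grip_width: 0.0256
grasp_force: 25.0
```

Run:
```python
from cell import env
import cv2
from h import *
o=env.get_obs();print(go(o,.5264,-.0898,.0546,-10.5),o["tool_pos"],o["tool_rot"],o["force"])
p=ferr(env);cv2.imwrite("pics/w6.png",p)
```

```text
(array([-0. ,  1.1, 98.9]), array([0., 0., 0.])) [ 0.52664016 -0.08870873  0.15346519] [ 1.79993486e+02  1.50671964e-02 -1.04975490e+01] [-0.043643    0.36152475 -1.147616  ]
ferrule [416. 165.] 174 [ 0.5342 -0.2369  0.055 ]
ferrule [473. 166.] 124 [ 0.5221 -0.3076  0.055 ]
ferrule [257. 195.] 845 [ 0.5326 -0.0906  0.055 ]
```

View pics/w6.png

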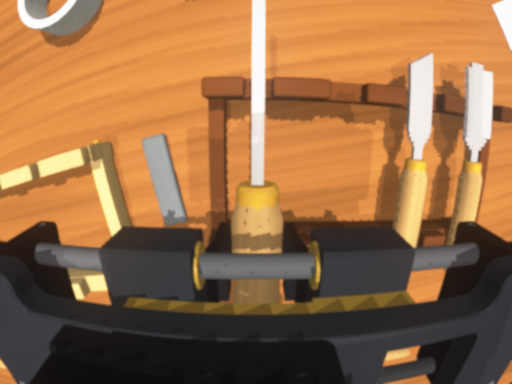

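The narrow blade (u≈258) is centred between the notch posts, whose inner edges are at u=242 and 273. The skew ferrule casts to rack frame (0, -0.035). Lowering.

Call:
drive_tool:
  moves:
    - [[0,0.5,15],[0,0,0],0.8]
    - [[0,0,25],[0,0,0],0.8]
    - [[0,0,25],[0,0,0],0.8]
    - [[0,0,15],[0,0,0],0.8]
    - [[0,0,8],[0,0,0],0.8]
    - [[0,0,5],[0,0,0],0.8]
    - [[0,0,3],[0,0,0],0.8]
    - [[0,0,1],[0,0,0],0.8]
    - [[0,0,0],[0,0,0],0.8]
    - [[0,0,0],[0,0,0],0.8]

```text
time_s: 19.38
tool_pos: [0.5274, -0.0896, 0.0574]
tool_rot: [180.0, -0.1, -10.6]
force: [-0.1, 0.2, -0.1]
grip_width: 0.0254
grasp_force: 25.0
```

Call:
drive_tool:
  moves:
    - [[0,0,1],[0,0,0],0.8]
    - [[0,0,1],[0,0,0],0.8]
    - [[0,0,0.7],[0,0,0],0.8]
    - [[0,0,0],[0,0,0],0.42]
    - [[0,0,0],[0,0,0],0.42]
    - [[0,0,0],[0,0,0],0.42]
    - [[0,0,0],[0,0,0],0.42]
    - [[0,0,-15],[0,0,0],0.42]
    - [[0,0,-30],[0,0,0],0.42]
    - [[0,0,-30],[0,0,0],0.42]
    - [[0,0,-25],[0,0,0],0.42]
    - [[0,0,0],[0,0,-0.1],0.42]

```text
time_s: 20.38
tool_pos: [0.5301, -0.0897, 0.1594]
tool_rot: [179.9, -0.5, -4.8]
force: [0.8, -0.5, 0.2]
grip_width: 0.0507
grasp_force: 0.0
```

Call:
drive_tool:
  moves:
    - [[0,0,0],[0,0,-0.1],0.42]
    - [[0,-20,0],[0,0,0],0.42]
    - [[-1,-35,0],[0,0,0],0.42]
    - [[-1,-35,0],[0,0,0],0.42]
    - [[-1,-35,0],[0,0,0],0.42]
    - [[-1,-35,0],[0,0,0],0.42]
    - [[-1,-35,0],[0,0,0],0.42]
    - [[-1,-35,0],[0,0,0],0.42]
    - [[-1,-35,0],[0,0,0],0.42]
    - [[-1,-35,0],[0,0,0],0.42]
    - [[-1,-35,0],[0,0,0],0.42]
    - [[-1,-35,0],[0,0,0],0.42]

```text
time_s: 21.38
tool_pos: [0.511, 0.2818, 0.1537]
tool_rot: [180.0, -0.0, 0.8]
force: [1.8, 0.4, 0.4]
grip_width: 0.05
grasp_force: 0.0
```

Call:
drive_tool:
  moves:
    - [[0,-34,0],[0,0,0],0.42]
    - [[0,0,0],[0,0,0],0.42]
    - [[0,0,0],[0,0,0],0.42]
    - [[0,0,0],[0,0,0],0.42]

```text
time_s: 21.72
tool_pos: [0.5107, 0.3137, 0.1534]
tool_rot: [179.9, 0.0, 0.9]
force: [-0.4, -1.4, -0.1]
grip_width: 0.0503
grasp_force: 0.0
```

Run:
```python
from cell import env
import cv2
from h import *
o=env.get_obs();print(go(o,.509,.3157,.0538,1),o["tool_pos"],o["tool_rot"],o["force"])
p=ferr(env)
a,_=env.read_camera("top")
cv2.imwrite("pics/w7.png",np.vstack([p[:260],cv2.resize(a[145:245,200:400],(512,256),interpolation=cv2.INTER_CUBIC)]))
```

```text
(array([-1.7, -2.1, 99.6]), array([ 0.001,  0.001, -0.003])) [0.51073754 0.31369519 0.15336137] [1.79934809e+02 3.23047064e-02 8.55662290e-01] [-0.44627724 -1.39948657 -0.09326373]
ferrule [252. 163.] 247 [0.5438 0.3168 0.055 ]
```

View pics/w7.png

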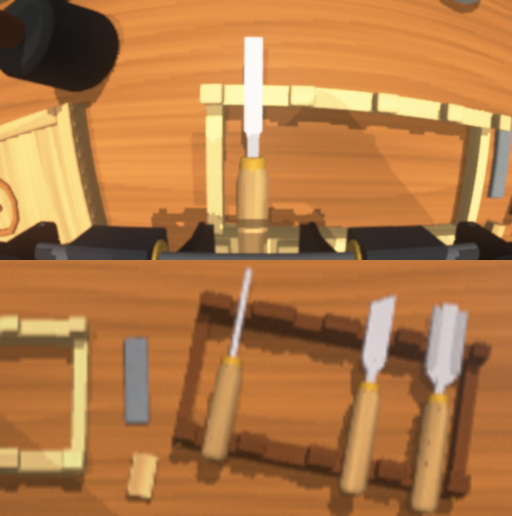

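The veiner lies in the leftmost notch. The firmer (u≈253) is between the fingers, so I grip it next.

Call:
drive_tool:
  moves:
    - [[-1.5,-2.5,15],[0,0,0],0.42]
    - [[0,0,25],[0,0,0],0.42]
    - [[0,0,25],[0,0,0],0.42]
    - [[0,0,20],[0,0,0],0.42]
    - [[0,0,15],[0,0,0],0.42]
    - [[0,0,0],[0,0,0],0.42]
    - [[0,0,0],[0,0,0],0.8]
    - [[0,0,0],[0,0,0],0.8]
    - [[0,0,0],[0,0,0],0.8]
    - [[0,0,0],[0,0,0],0.8]
    - [[0,0,0],[0,0,0],0.8]

```text
time_s: 22.73
tool_pos: [0.5094, 0.3167, 0.054]
tool_rot: [180.0, -0.0, 0.8]
force: [-0.6, -0.4, 1.3]
grip_width: 0.0256
grasp_force: 25.0
```

Call:
drive_tool:
  moves:
    - [[0,0,-10],[0,0,0],0.8]
    - [[0,0,-20],[0,0,0],0.8]
    - [[0,0,-25],[0,0,0],0.8]
    - [[0,0,-25],[0,0,0],0.8]
    - [[0,0,-20],[0,0,0],0.8]
    - [[0,0,0],[0,0,0],0.8]

```text
time_s: 23.23
tool_pos: [0.5112, 0.3189, 0.1592]
tool_rot: [-179.8, -0.4, 0.9]
force: [1.1, 1.3, -0.3]
grip_width: 0.0259
grasp_force: 25.0
```

Call:
drive_tool:
  moves:
    - [[0,15,0],[0,0,0],0.8]
    - [[0,25,0],[0,0,0],0.8]
    - [[0,35,0],[0,0,0],0.8]
    - [[0,35,0],[0,0,0],0.8]
    - [[-1,35,0],[0,0,0],0.8]
    - [[0,35,0],[0,0,0],0.8]
    - [[-1,35,0],[0,0,0],0.8]
    - [[0,35,0],[0,0,0],0.8]
    - [[-1,35,0],[0,0,0],0.8]
    - [[0,35,0],[0,0,0],0.8]
    - [[0,35,0],[0,0,0],0.8]
    - [[0,35,0],[0,0,0],0.8]

```text
time_s: 24.23
tool_pos: [0.5112, -0.0748, 0.1536]
tool_rot: [180.0, 0.0, 0.9]
force: [0.9, -0.3, -1.2]
grip_width: 0.0254
grasp_force: 25.0
```

Call:
drive_tool:
  moves:
    - [[0,35,0],[0,0,0],0.8]
    - [[0,35,0],[0,0,0],0.8]
    - [[0,17,0],[0,0,0],0.8]
    - [[0,0,0],[0,0,0.07],0.8]
    - [[0,0,0],[0,0,0.07],0.8]
    - [[0,0,0],[0,0,0.06],0.8]
    - [[0,0,0],[0,0,0],0.8]
    - [[0,0,0],[0,0,0],0.8]

```text
time_s: 24.9
tool_pos: [0.5129, -0.1599, 0.1535]
tool_rot: [-180.0, 0.0, -10.5]
force: [-0.3, 0.1, -1.4]
grip_width: 0.0257
grasp_force: 25.0
```

Run:
```python
from cell import env
import cv2
from h import *
o=env.get_obs();print(go(o,.5133,-.1606,.054,-10.5),o["tool_pos"],o["tool_rot"],o["force"])
p=ferr(env);cv2.imwrite("pics/w8.png",p)
```

```text
(array([ 0.6,  0.6, 99.5]), array([-0.   ,  0.001,  0.   ])) [ 0.51293169 -0.15989666  0.15348731] [-1.79998976e+02  3.95860267e-02 -1.04931989e+01] [-0.25031235  0.12614288 -1.39044817]
ferrule [172. 162.] 251 [ 0.5602 -0.0974  0.055 ]
ferrule [343. 162.] 225 [ 0.5337 -0.238   0.055 ]
ferrule [417. 163.] 180 [ 0.5217 -0.3085  0.055 ]
ferrule [257. 195.] 804 [ 0.5185 -0.1615  0.055 ]
```

View pics/w8.png

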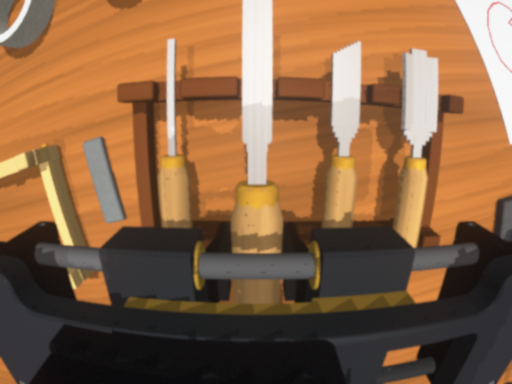

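The picture shows the firmer (u≈257) centred over the second notch, with veiner, skew and gouge seated in theirs. Lowering.

Call:
drive_tool:
  moves:
    - [[0.5,0.5,15],[0,0,0],0.8]
    - [[0,0,25],[0,0,0],0.8]
    - [[0,0,25],[0,0,0],0.8]
    - [[0,0,15],[0,0,0],0.8]
    - [[0,0,8],[0,0,0],0.8]
    - [[0,0,5],[0,0,0],0.8]
    - [[0,0,3],[0,0,0],0.8]
    - [[0,0,1],[0,0,0],0.8]
    - [[0,0,0],[0,0,0],0.8]
    - [[0,0,0],[0,0,0],0.8]

```text
time_s: 25.78
tool_pos: [0.5144, -0.161, 0.0578]
tool_rot: [180.0, -0.1, -10.6]
force: [-0.4, -1.1, -0.9]
grip_width: 0.0255
grasp_force: 25.0
```

Call:
drive_tool:
  moves:
    - [[0,0,1],[0,0,0],0.8]
    - [[0,0,1],[0,0,0],0.8]
    - [[0,0,1],[0,0,0],0.8]
    - [[0,0,0],[0,0,0],0.8]
    - [[0,0,0],[0,0,0],0.42]
    - [[0,0,0],[0,0,0],0.42]
    - [[0,0,0],[0,0,0],0.42]
    - [[0,0,0],[0,0,0],0.42]

```text
time_s: 26.45
tool_pos: [0.5137, -0.1607, 0.0539]
tool_rot: [180.0, -0.0, -10.6]
force: [0.1, 0.1, -0.3]
grip_width: 0.0445
grasp_force: 0.0
```

Call:
drive_tool:
  moves:
    - [[0,0,-15],[0,0,0],0.42]
    - [[0,0,-30],[0,0,0],0.42]
    - [[0,0,-30],[0,0,0],0.42]
    - [[0,0,-25],[0,0,0],0.42]
    - [[0,-35,-20],[0,0,0],0.42]
    - [[0,-35,-20],[0,0,0],0.42]
    - [[0,-35,-20],[0,0,0],0.42]
    - [[0,-35,0],[0,0,0],0.42]
    - [[0,-35,0],[0,0,0],0.42]
    - [[0,-35,0],[0,0,0],0.42]
    - [[0,0,0],[0,0,0],0.42]
    - [[0,0,0],[0,0,0],0.42]

```text
time_s: 27.45
tool_pos: [0.5522, 0.0488, 0.214]
tool_rot: [-180.0, -0.0, -10.3]
force: [-0.4, -1.4, 0.4]
grip_width: 0.0505
grasp_force: 0.0
```

Run:
```python
from cell import env
import cv2
from h import *
o=env.get_obs();print(o["tool_pos"],o["force"],o["time_s"])
ferr(env)
a,d=env.read_camera("top");c=env.get_calibration("top");h=cv2.cvtColor(a,cv2.COLOR_BGR2HSV);P=cloud(c,d)
e=np.radians(-10.5);R=np.array([[np.cos(e),-np.sin(e)],[np.sin(e),np.cos(e)]])
L=(P[...,:2]-[.5411,-.2024])@R;H=P[...,2]
for n,y in zip("vfsg",(.108,.036,-.036,-.108)):
    k=(abs(L[...,1]-y)<.025)&(H>.04)
    f=lambda m,z:(L[m][:,1].mean().round(4),np.median(H[m]).round(4),m.sum())
    print(n,"blade",f(k&(h[...,1]<70)&(L[...,0]>.03)&(L[...,0]<.12),0),"handle",f(k&(L[...,0]<-.01)&(L[...,0]>-.07)&(H>.056),0))
s=env.read_camera("side")[0]
cv2.imwrite("pics/w9.png",np.vstack([cv2.resize(a[145:245,200:400],(512,256),interpolation=cv2.INTER_CUBIC),cv2.resize(s[180:340,180:340],(320,320),interpolation=cv2.INTER_CUBIC)[:, :].repeat(1,0) if 0 else cv2.resize(s[190:340,180:420],(512,320),interpolation=cv2.INTER_CUBIC)]))
```

```text
[0.55218023 0.04878994 0.21398027] [-0.36260764 -1.38559005  0.41497582] 27.45
ferrule [386. 154.] 130 [ 0.5612 -0.095   0.055 ]
ferrule [439. 157.] 94 [ 0.5485 -0.1658  0.055 ]
ferrule [482. 161.] 66 [ 0.5342 -0.2368  0.055 ]
v blade (np.float64(0.1069), np.float64(0.0526), np.int64(59)) handle (np.float64(0.1078), np.float64(0.0622), np.int64(208))
f blade (np.float64(0.0351), np.float64(0.0532), np.int64(137)) handle (np.float64(0.0357), np.float64(0.062), np.int64(201))
s blade (np.float64(-0.0381), np.float64(0.0529), np.int64(215)) handle (np.float64(-0.0356), np.float64(0.0618), np.int64(211))
g blade (np.float64(-0.1085), np.float64(0.0535), np.int64(347)) handle (np.float64(-0.1079), np.float64(0.0621), np.int64(204))
```

View pics/w9.png

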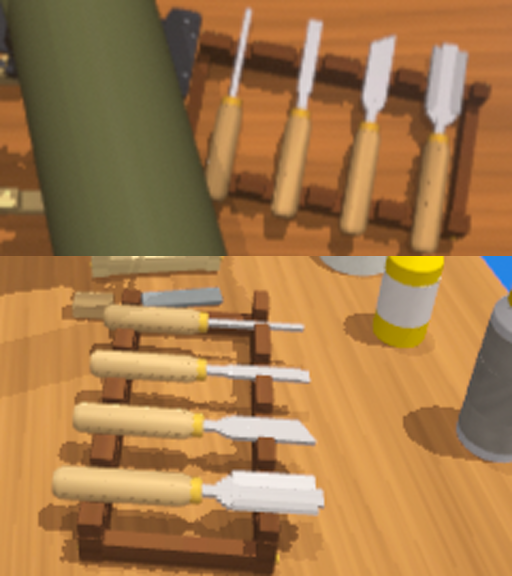

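All four tools lie level in the right order, within about 2 mm of their notch centres. The stone and offcut are undisturbed and the arm is clear of everything.

```bash
python3 -c "
from cell import env
print(env.sign_off())"
```

```text
the job is handed in; nothing more can be done
None
```

The job is handed in at about 27.5 s: veiner, firmer, skew and gouge lie level in the bench rack, narrowest blade to widest, each about 2 mm or less from its notch centre by camera; the judge's verdict was not shown.

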